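# Tip an inspected board upright and slide it home in the slotted rack

## Robot

A 7-joint arm with a two-finger parallel gripper is mounted at the origin on a cart in front of the work surface, level with it; the furniture and walls round the work are solid. World frame = base frame: x ahead of the robot, y to its left, z up, the work surface at z = 0. Lengths are in m, angles in rad, forces in N, time in s.
With the tool pointing down it reaches from about 0.4 to 0.85 m from the base axis. Payload 10.4 kg.
Tool frame: the origin (TCP) lies on the centre line of the jaws, within the pads' length; the fingertips stand 22 mm ahead of it and the grasp point (between the pads) lies 3 mm ahead of it; z points along the fingers, y is the line along which they close (so a half turn about z gives the same grasp; the last joint's range is limited). The gripper opens to 87 mm and grips with 3 to 60 N. Pads are 19 mm wide; open, the fingers measure 117 mm over their backs; the gripper's body (75 mm by 190 mm) begins 51 mm behind the grasp point.
Start: joints at [1.137, 0.332, -0.065, 1.46, 0.022, 1.35, -0.088], TCP at [0.25, -0.573, 0.245] pointing down, gripper open.
Joint ranges: [-2.6, 2.6], [-0.5, 2.12], [-1.47, 1.34], [0.16, 2.42], [-1.27, 4.41], [0.06, 2.06], [-2.6, 2.6]. Speed limits (rad/s): [2.22, 2.22, 2.79, 2.79, 3.14, 3.14, 3.14].

## Interface

Orientations are given as a unit quaternion [x, y, z, w].
In Python, from bench import r gives the robot as it stands.
- The arm moves only by the tool nudge_tcp, called after "Call:" as name(argument=value, ...) on one line, values as JSON. Schema: {"type":"object","properties":{"segments":{"type":"object","properties":{"deltas":{"type":"array","items":{"type":"array","items":{"type":"number"},"minItems":5,"maxItems":5},"minItems":1,"maxItems":12}},"additionalProperties":false,"required":["deltas"]},"squeeze":{"type":"number"},"only":{"type":"string"},"quiet":{"type":"boolean"},"lines":{"type":"string"}},"required":["segments"],"additionalProperties":false}. segments is an object whose key "deltas" holds a list of rows, 1 to 12 of them, each of 5 numbers: dx, dy, dz in m, then a turn about the tool's z in rad, then the finger opening in m; each row is the pose to reach, as a shift and turn from the pose commanded when the call began, along the tool's axes at that moment; what a row does not reach only later rows make up. A row lasts 1/10 s, in which the tool goes at most 0.05 m and 0.15 rad, less where a joint would pass 70% of its speed; a pose out of reach is approached as far as the arm can. The fingers move at their own pace and stop on an object; squeeze is the grip in N (left out, the last holds). Time passes only in rows, so rows that do not move let the fingers close. The tool returns the time, the measured TCP pose, the force, the opening and the grip force at its end. only (a regular expression) keeps the lines of the reply that match it, lines (a string "A,B") keeps lines A to B, and quiet returns only ok. Input that does not fit is refused with a message, and nothing moves.
- r.read_state(): the state, without advancing time (a new reading comes with each control period).
- r.camera(name): name is "scene" or "top" or "wrist"; returns a dict with "img" (400x640x3 uint8, red, green, blue), "fx", "fy", "cx", "cy" (pixels), "pose" (4x4, takes a point from camera to world coordinates). Camera axes: x right, y down, z forward; pixel columns grow to the right and rows downward; lengths in m; the calibration is good to about 2 mm. The wrist camera is an equidistant fisheye: a pixel r from the principal point sees the ray r / f radians off the axis. A picture is of the moment at which its call begins. There is no depth.
- r.close_job(): hands the job in; it is judged then, once.
The state is a dict: "time": time; "joint_positions": joint angles; "joint_vel": joint speeds; "joint_torque": joint torques, N m; "ee_pos": TCP position; "eef_rot": TCP orientation; "ft_force": force on the tool from outside, world axes, zero at the start; "torque": the same for the moment, N m; "width": finger opening in m; "grip_force": force on a finger pad.
Only numpy, scipy, OpenCV 4.12 (cv2) and the standard library are available. Lean on these libraries where they do the work, as an engineer would, in place of code of your own. Each camera call takes 0.05 s, during which the arm holds its last target. There are 200 camera calls.

## Task

The inspected circuit board lies flat in the cradle of the tilting loader. Slide the rack along its rails until its one empty slot lines up with the cradle, swing the crank over to its stop so that the cradle tips the board up on edge, then push the board by its near edge along the cradle into the empty slot until it is fully home against the rack's rear stop. Leave the board standing there, let go of everything, and do not disturb the things lying around.

Things in the scene. Friction and masses are not known exactly. Their poses are not given: they have to be found in the camera images.
- loader: Tilting loader's bed: aluminium plates 8 mm thick, fixed. Origin at bench level under the rack's mouth, on the lane (centre line of the upright board's path); x along the lane from cradle into rack, away from the robot, y left, z up. Cradle at x -182 to -30 mm, the flat board right of the lane; rack at x 0 to 130 mm, sliding along y on two rails. Gap of 30 mm between them.
- lane (a point): Fixed point on the lane at the rack-side end of the cradle (loader x -30, y 0, z 97.5 mm); axes as loader. The upright cradle holds the board in a channel 10 mm wide centred on the lane.
- cradle (a joint): Cradle and crank angle: 0 board flat, 1.56 board on edge (stop). Axis along loader x at y -5, z 45 mm. The board's side rises while the crank goes from upright over to the left and down. Friction hinge: stays where left, 3 to 6 N at the grip. The cradle is a U channel 152 mm long, open at both ends; upright, its backing plate (right of the board) reaches 89 mm above the bench, its front lip 75 mm.
- crank_grip (a point): Middle of the crank's black round grip, 14 mm thick, 50 mm long along loader x (x -245 to -195 mm), at the robot's end of the cradle; crank arm 105 mm long at x -188 mm. At cradle 0 it is straight above the axis, 150 mm above the bench; at 1.56 it is 105 mm left of the axis, 45 mm above the bench. Pinch it from above; it can turn between the fingers. Axes turn with the cradle.
- tilt_axis (a point): Point on the cradle's axis of rotation, level with the middle of the crank grip (loader x -225 mm), 45 mm above the bench.
- rack (a joint): Position of the slotted rack on its rails, 0 (right end) to 0.085 m (left end), growing to loader +y. Stiff: about 7 N of friction; it stays where left. The empty slot is lined up with the lane at about 0.065.
- rack_grip (a point): Middle of the top bar of the rack's pull handle at its left end: round steel bar 10 mm thick, 60 mm long along loader x, 125 mm above the bench; clear 35 mm on both sides across y. Axes as loader.
- slot_mouth (a point): Mouth of the rack's empty slot (third from the right of four; the others hold fixed boards like this one), 97.5 mm above the bench, moves with the rack; axes as loader. Slot 12 mm wide between grey ribs 46 mm high, 112 mm long, floor 47.5 mm above the bench, mouth flared to about 23 mm over the first 22 mm. Slot pitch 30 mm.
- slot_home (a point): Where the board's middle is when it stands fully home in the empty slot against the rubber-faced rear stop, 50 mm past slot_mouth. The board's near edge is then 20 mm in front of the mouth, level with those of the other boards, whose tops are 148 mm above the bench. Moves with the rack; axes as loader.
- board: Loose circuit board in an aluminium carrier frame, 140 x 100 x 8 mm, about 0.16 kg, origin at its middle; x along its length (parallel to the lane), z its normal. At the start flat, z up, centre 49 mm above the bench, left long edge in the cradle's channel. In the upright cradle its -y points up and z left, lower edge 49 mm, top 149 mm above the bench. It slides along the channel.
- tin: Round metal tin 53 mm across, 20 mm high, bystander on the bench left of the cradle; origin at its underside.
- flux_bottle: Small brown bottle 38 mm across, 77 mm high, bystander to the right of the cradle; origin at its underside.
- hold_box: Black lidded box 122 x 162 x 50 mm, bystander near the bench's front edge, left of the loader; origin at its underside.

How it is judged:
By the outcome, as a careful person would: the job done as asked, in the order asked, and still so for the second after the job is handed in, with the robot touching nothing.
It also fails if it takes over 61 s, if anything falls off the work surface, if the arm or the gripper's body presses on something with over 40 N, if the wrist force passes 120 N, or if a joint passes its speed limit or range.

## Working session

There is one attempt and no reset: what is moved stays moved. The work goes in short steps, Python scripts to look and compute and a tool call to move; the robot and the scene stay as the last step left them, time stands still between calls to the robot, and variables do not carry over. Pictures are saved under pics/ and viewed, at most 10 in all, crops included, and the job is handed in when it is done.

```bash
ls; mkdir -p pics
```

Run:
```python
from bench import r
import cv2,numpy as np,pickle
s=r.read_state();print(s)
d={}
for n in("scene","top"):
    c=r.camera(n);d[n]=c;cv2.imwrite(f"pics/{n}0.png",c["img"][:,:,::-1]);print(n,c["fx"],c["fy"],c["cx"],c["cy"],np.round(c["pose"],4).tolist())
pickle.dump(d,open("v0.pkl","wb"))
```

```text
bench.py
pics
{'time': 0.0, 'joint_positions': array([ 1.13741098,  0.33284371, -0.06470195,  1.46094371,  0.02161392,
        1.34992273, -0.08848653]), 'joint_vel': array([-0.00105473,  0.00147273,  0.00033154, -0.00031427,  0.00087596,
       -0.00066704, -0.00084673]), 'joint_torque': array([ 3.59611749e-04, -6.23263478e+01,  2.47800769e-02, -3.89893448e+01,
       -6.13504252e-02,  3.98496666e-02,  2.07780940e-04]), 'ee_pos': array([ 0.24942729, -0.5726736 ,  0.24377039]), 'eef_rot': array([ 9.78976706e-01,  2.03970839e-01, -1.84246998e-04, -6.86431441e-04]), 'ft_force': array([ 0.71142508, -0.23075947,  0.03005797]), 'torque': array([ 0.00289562,  0.02905869, -0.00782683]), 'grip_force': 0.0, 'width': 0.08678013933381927}
scene 408.66597072320354 408.66597072320354 323.270383434661 201.00078188065893 [[0.8237, -0.4373, 0.3609, 0.2279], [-0.5669, -0.6229, 0.5391, -0.5478], [-0.0109, -0.6486, -0.761, 0.8419], [0.0, 0.0, 0.0, 1.0]]
top 519.7365639951128 519.7365639951128 313.6784831955223 204.3772702614311 [[0.0139, -0.9936, 0.1117, 0.4594], [-0.9999, -0.0136, 0.0038, -0.0044], [-0.0023, -0.1118, -0.9937, 1.3703], [0.0, 0.0, 0.0, 1.0]]
```

View pics/scene0.png

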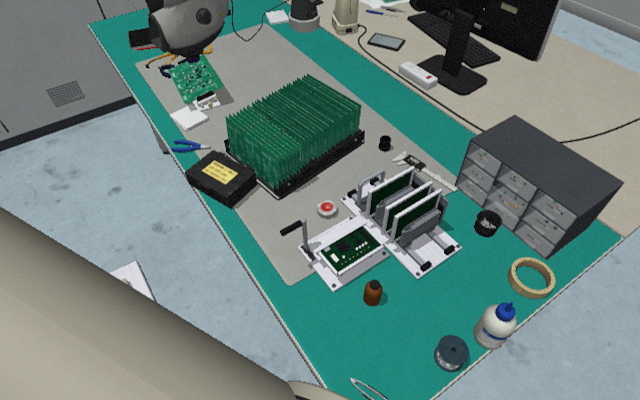

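View pics/top0.png

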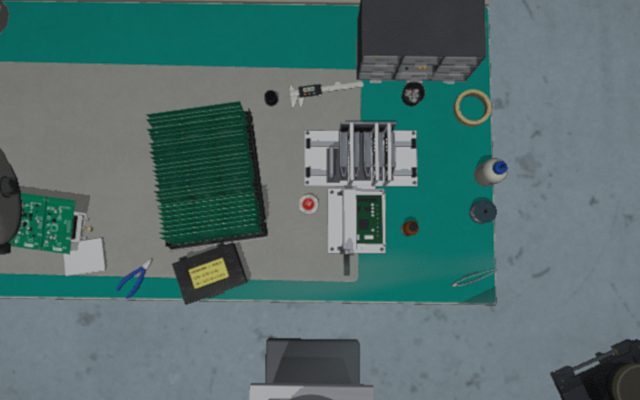

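The scene view shows the loader: crank grip near (291,228), board near (350,250), rack near (410,210). The top view has the cradle near (357,220), the rack near (362,157) and the grip near (347,262). I'll enlarge both.

Run:
```python
import cv2
a=cv2.imread("pics/top0.png")[110:285,295:425]; b=cv2.imread("pics/scene0.png")[155:295,275:470]
def g(im,s,x0,y0):
    o=cv2.resize(im,None,fx=s,fy=s,interpolation=cv2.INTER_CUBIC)
    for x in range(-(-x0//20)*20,x0+im.shape[1],20): cv2.putText(o,str(x),(int((x-x0)*s),10),0,.35,(0,0,255));cv2.line(o,((x-x0)*s,12),((x-x0)*s,18),(0,0,255))
    for y in range(-(-y0//20)*20,y0+im.shape[0],20): cv2.putText(o,str(y),(0,int((y-y0)*s)+4),0,.35,(0,0,255));cv2.line(o,(24,(y-y0)*s),(32,(y-y0)*s),(0,0,255))
    return o
cv2.imwrite("pics/top0c.png",g(a[:140],4,295,110)); cv2.imwrite("pics/scene0c.png",g(b,4,275,155))
t=g(a,3,295,110);print(t.shape)
cv2.imwrite("pics/top0c.png",t)
```

```text
(525, 390, 3)
```

View pics/top0c.png

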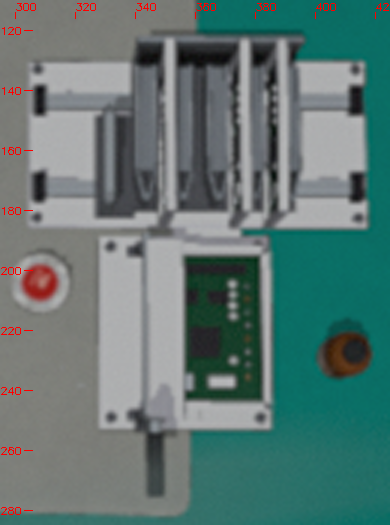

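View pics/scene0c.png

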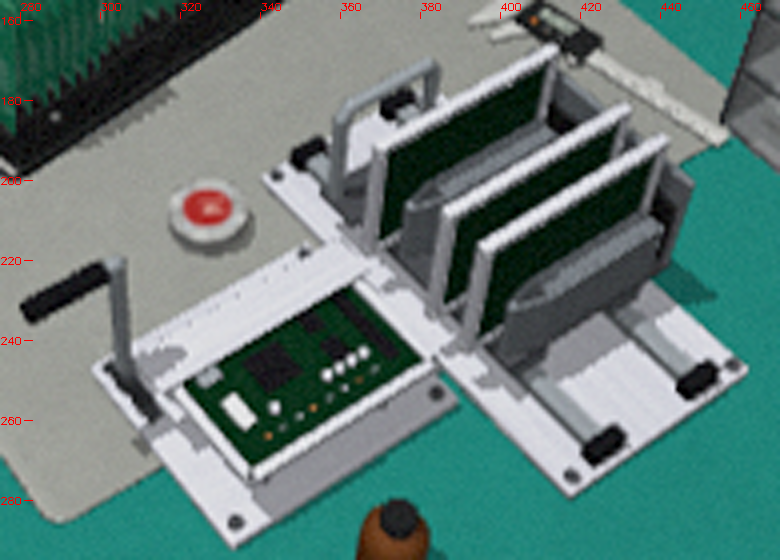

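Create h.py:
```python
import numpy as np,pickle
from scipy.optimize import least_squares
def ray(c,u):
    d=np.array([(u[0]-c["cx"])/c["fx"],(u[1]-c["cy"])/c["fy"],1]);P=np.array(c["pose"]);return P[:3,3],P[:3,:3]@d/np.linalg.norm(d)
def tri(cs,us):
    A=np.zeros((3,3));b=np.zeros(3);R=[ray(c,u) for c,u in zip(cs,us)]
    for o,d in R: M=np.eye(3)-np.outer(d,d);A+=M;b+=M@o
    p=np.linalg.solve(A,b);return p,max(np.linalg.norm((np.eye(3)-np.outer(d,d))@(p-o)) for o,d in R)
def onz(c,u,z): o,d=ray(c,u);return o+d*(z-o[2])/d[2]
```

Run:
```python
from h import *
d=pickle.load(open("v0.pkl","rb"));S,T=d["scene"],d["top"]
for n,t,s in [("grip near",(346.7,275.7),(280.5,233)),("grip far",(346.7,255),(301.2,222)),
 ("bar near",(331.5,177),(359.5,183)),("bar far",(332,146),(383.2,171.5)),
 ("bd1",(351.5,180.5),(369.5,193)),("bd3",(376,181),(386.7,207.5)),("bd4",(388.5,181),(396.3,216.8)),
 ("rackscrew L near",(307.3,182.3),(344.3,199)),("rackscrew R near",(414.3,182.3),(418,273.8)),("crad scr Rn",(382,249),(334,285.5)),("crad scr Rf",(383,191),(384,253.3)),("crad scr Lf",(331.7,192),(351,218.3)),("board Rn",(383,243.5),(338,274.5)),("board Rf",(383,195),(382,245))]:
    p,e=tri([T,S],[t,s]);print(n,np.round(p*1000,1),round(e*1000,1))
for n,t in [("Ln",(332,249)),("Rn",(382,249)),("Lf",(331.7,192)),("Rf",(383,191)),("rLf",(307.7,133.3)),("rRf",(413.3,133.3)),("rLn",(307.3,182.3)),("rRn",(414.3,182.3))]: print(n,np.round(onz(T,t,.008)*1000,1))
```

```text
grip near [431.7 -79.2 151.4] 1.1
grip far [480.9 -79.5 152.2] 2.6
bar near [668.4 -43.  125.9] 2.1
bar far [744.8 -42.7 120.4] 0.4
bd1 [658.5 -90.8 140.3] 2.5
bd3 [ 658.  -149.3  146.5] 3.6
bd4 [ 659.1 -179.7  144.1] 4.0
rackscrew L near [672.8  17.8   6.7] 1.7
rackscrew R near [ 676.1 -265.7    8.1] 1.4
crad scr Rn [ 498.6 -179.6    9.1] 1.1
crad scr Rf [ 648.6 -180.5   12.3] 1.6
crad scr Lf [647.  -46.9   9.2] 1.2
board Rn [ 511.2 -177.6   42.9] 0.6
board Rf [ 635.5 -177.1   53.5] 1.9
Ln [495.9 -48.7   8. ]
Rn [ 497.7 -179.2    8. ]
Lf [646.1 -46.4   8. ]
Rf [ 650.6 -182.     8. ]
rLf [803.9  19.5   8. ]
rRf [ 807.6 -263.2    8. ]
rLn [671.2  18.6   8. ]
rRn [ 675.  -264.9    8. ]
```

Add to h.py:
```python
def to(t,yaw=0):  # tool-axes shift to a world TCP target with tool x heading yaw
    from bench import r
    from scipy.spatial.transform import Rotation as R
    s=r.read_state();M=R.from_quat(s["eef_rot"]).as_matrix()
    print("t",round(s["time"],2),"at",np.round(s["ee_pos"],4),"shift",np.round(M.T@(np.array(t)-s["ee_pos"]),4),"turn",round(np.arctan2(M[1,0],M[0,0])-yaw,4),"tilt",np.round(M[:,2],3),"F",np.round(s["ft_force"],1),"w",round(s["width"],4),"g",round(s["grip_force"],1))
```

```text
(no output)
```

Call:
nudge_tcp(segments={"deltas": [[0.63,-0.304,0.03,0.40,0.03],[0.63,-0.304,0.03,0.40,0.03],[0.63,-0.304,0.03,0.40,0.03],[0.63,-0.304,0.03,0.40,0.03],[0.63,-0.304,0.03,0.40,0.03],[0.63,-0.304,0.03,0.40,0.03],[0.63,-0.304,0.03,0.40,0.03],[0.63,-0.304,0.03,0.40,0.03],[0.63,-0.304,0.03,0.40,0.03],[0.63,-0.304,0.03,0.40,0.03],[0.63,-0.304,0.03,0.40,0.03],[0.63,-0.304,0.03,0.40,0.03]]}, squeeze=30)

```text
time: 1.3
ee_pos: [0.6388, -0.1201, 0.2186]
eef_rot: [1.0, 0.005, -0.0, 0.0]
ft_force: [0.5, -0.7, 0.8]
width: 0.0299
grip_force: 0.0
```

```bash
python3 -c "
from h import *
to((.7065,-.043,.128),.01)"
```

```text
t 1.3 at [ 0.6388 -0.1201  0.2186] shift [ 0.0686 -0.0764  0.0906] turn 0.0004 tilt [-0. -0. -1.] F [ 0.5 -0.7  0.8] w 0.0299 g 0.0
```

Call:
nudge_tcp(segments={"deltas": [[0.068,-0.076,0.02,0,0.03],[0.068,-0.076,0.02,0,0.03],[0.068,-0.076,0.02,0,0.03],[0.068,-0.076,0.02,0,0.03]]})

```text
time: 1.7
ee_pos: [0.7051, -0.0429, 0.1974]
eef_rot: [1.0, 0.007, -0.001, -0.0]
ft_force: [1.0, -0.6, -0.3]
width: 0.0303
grip_force: 0.0
```

Run:
```python
from h import *
to((.7065,-.043,.128),.01)
from bench import r
import cv2
c=r.camera("wrist");pickle.dump(c,open("w1.pkl","wb"));cv2.imwrite("pics/w1.png",c["img"][:,:,::-1]);print(c["fx"],c["cx"],c["cy"],np.round(c["pose"],3).tolist())
```

```text
t 1.7 at [ 0.7051 -0.0429  0.1974] shift [0.0016 0.0002 0.0693] turn 0.0037 tilt [-0.002  0.001 -1.   ] F [ 1.  -0.6 -0.3] w 0.0303 g 0.0
309.70691628693146 318.1897503484927 196.38593150899015 [[0.014, -0.959, -0.284, 0.783], [-1.0, -0.014, -0.002, -0.042], [-0.001, 0.284, -0.959, 0.336], [0.0, 0.0, 0.0, 1.0]]
```

View pics/w1.png

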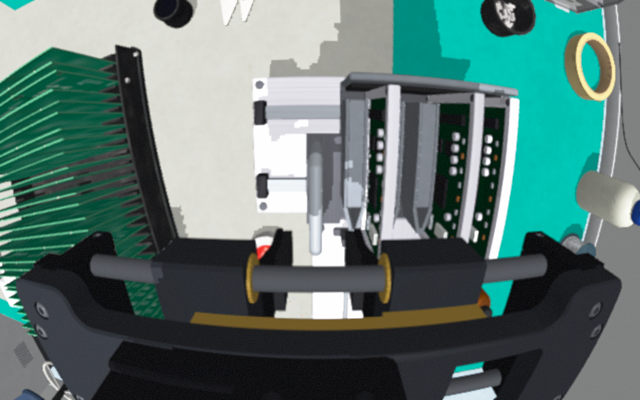

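The wrist view shows the handle bar at column 316, rows 153 to 250, centred between the fingers (about 280 and 360). I'll descend and grip it.

Call:
nudge_tcp(segments={"deltas": [[0.005,0,0.035,0,0.03],[0.005,0,0.069,0,0.03],[0.005,0,0.069,0,0.03],[0.005,0,0.069,0,0.0],[0.005,0,0.069,0,0.0],[0.005,0,0.069,0,0.0],[0.005,0,0.069,0,0.0]]}, squeeze=40)

```text
time: 2.45
ee_pos: [0.7111, -0.0424, 0.1328]
eef_rot: [1.0, 0.006, 0.002, -0.001]
ft_force: [-0.9, 6.6, 4.8]
width: 0.0088
grip_force: 40.0
```

Run:
```python
from h import *
to((.7065,-.043,.128),.01)
```

```text
t 2.45 at [ 0.7111 -0.0424  0.1328] shift [-0.0046  0.0006  0.0048] turn 0.0026 tilt [ 0.004  0.003 -1.   ] F [-0.9  6.6  4.8] w 0.0088 g 40.0
```

Call:
nudge_tcp(segments={"deltas": [[0,-0.01,0,0,0.0],[0,-0.02,0,0,0.0],[0,-0.03,0,0,0.0],[0,-0.04,0,0,0.0],[0,-0.048,0,0,0.0],[0,-0.048,0,0,0.0],[0,-0.048,0,0,0.0]]})

```text
time: 3.15
ee_pos: [0.7106, 0.002, 0.1328]
eef_rot: [1.0, 0.005, 0.002, 0.001]
ft_force: [-2.3, -2.8, 6.7]
width: 0.0084
grip_force: 40.0
```

Run:
```python
from h import *
to((.7065,-.043,.128),.01)
from bench import r
import cv2
c=r.camera("top");pickle.dump(c,open("t2.pkl","wb"))
o=cv2.resize(c["img"][110:285,295:425,::-1],None,fx=4,fy=4,interpolation=cv2.INTER_CUBIC)[:600];
for k in range(300,425,10):cv2.putText(o,str(k),((k-295)*4-10,10),0,.35,(0,0,255));cv2.line(o,((k-295)*4,12),((k-295)*4,18),(0,0,255))
for k in range(120,260,10):cv2.putText(o,str(k),(0,(k-110)*4+4),0,.35,(0,0,255))
cv2.imwrite("pics/t2.png",o)
```

```text
t 3.15 at [0.7106 0.002  0.1328] shift [-0.0045  0.0449  0.0049] turn -0.0003 tilt [ 0.003 -0.002 -1.   ] F [-2.3 -2.8  6.7] w 0.0084 g 40.0
```

View pics/t2.png

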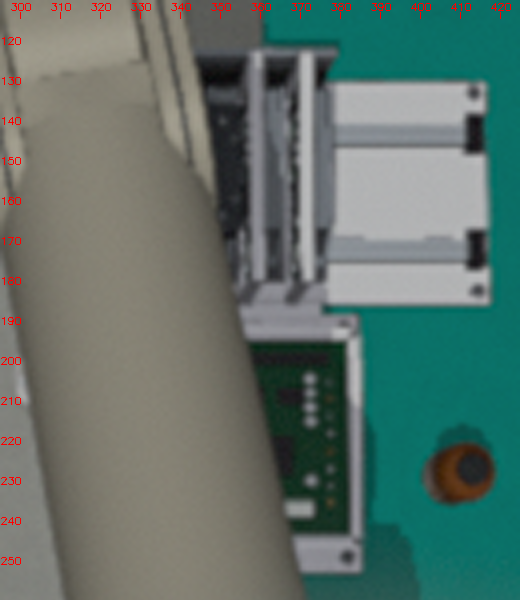

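The top view shows the filled slots' board tops at columns 359.8 and 371.8 (row 180). The arm covers the rest. I'll compute the offset.

Run:
```python
from h import *
T=pickle.load(open("v0.pkl","rb"))["top"]
for u in [(351.5,178),(376,178),(388.8,178),(359.9,178),(371.8,178),(360,140),(371.9,140),(351.2,140),(377,140),(389.5,140)]: print(u,np.round(onz(T,u,.148)*1000,1))
```

```text
(351.5, 178) [661.2 -88.8 148. ]
(376, 178) [ 661.9 -147.1  148. ]
(388.8, 178) [ 662.4 -177.6  148. ]
(359.9, 178) [ 661.4 -108.8  148. ]
(371.8, 178) [ 661.8 -137.1  148. ]
(360, 140) [ 753.7 -108.7  148. ]
(371.9, 140) [ 754.1 -137.2  148. ]
(351.2, 140) [753.4 -87.6 148. ]
(377, 140) [ 754.3 -149.5  148. ]
(389.5, 140) [ 754.7 -179.4  148. ]
```

Call:
nudge_tcp(segments={"deltas": [[0,-0.003,0,0,0.0],[0,-0.005,0,0,0.0],[0,-0.005,0,0,0.0],[0,-0.005,0,0,0.0]]})

```text
time: 3.6
ee_pos: [0.7106, 0.0055, 0.1328]
eef_rot: [1.0, 0.004, 0.002, 0.002]
ft_force: [-2.3, -6.0, 7.3]
width: 0.0087
grip_force: 40.0
```

```bash
python3 -c "
from h import *
to((.7065,-.043,.128),.01)"
```

```text
t 3.6 at [0.7106 0.0055 0.1328] shift [-0.0045  0.0485  0.005 ] turn -0.0015 tilt [ 0.003 -0.003 -1.   ] F [-2.3 -6.   7.3] w 0.0087 g 40.0
```

Call:
nudge_tcp(segments={"deltas": [[0,0,0,0,0.025],[0,0,0,0,0.025],[0,0,0,0,0.025],[0,0,-0.04,0,0.025],[0,0,-0.08,0,0.025],[-0.05,0,-0.1,0,0.025],[-0.1,0,-0.1,0,0.025],[-0.15,0,-0.1,0,0.025],[-0.2,-0.04,-0.1,0,0.025],[-0.25,-0.08,-0.1,0,0.025],[-0.3,-0.12,-0.1,0,0.025]]})

```text
time: 4.7
ee_pos: [0.442, 0.0983, 0.2302]
eef_rot: [1.0, 0.005, 0.0, 0.0]
ft_force: [0.6, 2.0, 0.4]
width: 0.0249
grip_force: 0.0
```

Run:
```python
from h import *
to((.456,-.079,.152),.01)
from bench import r
import cv2
for n in("top","scene"):
    c=r.camera(n);pickle.dump(c,open(n+"3.pkl","wb"))
    cv2.imwrite("pics/"+n+"3f.png",c["img"][:,:,::-1])
def g(im,s,x0,y0):
    o=cv2.resize(im,None,fx=s,fy=s,interpolation=cv2.INTER_CUBIC)
    for x in range(-(-x0//10)*10,x0+im.shape[1],10): cv2.putText(o,str(x),(int((x-x0)*s)-10,10),0,.35,(0,0,255));cv2.line(o,((x-x0)*s,12),((x-x0)*s,18),(0,0,255))
    for y in range(-(-y0//10)*10,y0+im.shape[0],10): cv2.putText(o,str(y),(0,int((y-y0)*s)+4),0,.35,(0,0,255))
    return o
a=cv2.imread("pics/top3f.png")[115:255,300:400];b=cv2.imread("pics/scene3f.png")[160:260,330:440]
A=g(a,4,300,115);B=g(b,3,330,160);o=np.zeros((560,730,3),np.uint8);o[:,:400]=A;o[:300,400:]=B
cv2.imwrite("pics/v3.png",o)
```

```text
t 4.7 at [0.442  0.0983 0.2302] shift [0.0121 0.1774 0.0783] turn 0.0005 tilt [ 0.001 -0.    -1.   ] F [0.6 2.  0.4] w 0.0249 g 0.0
```

View pics/v3.png

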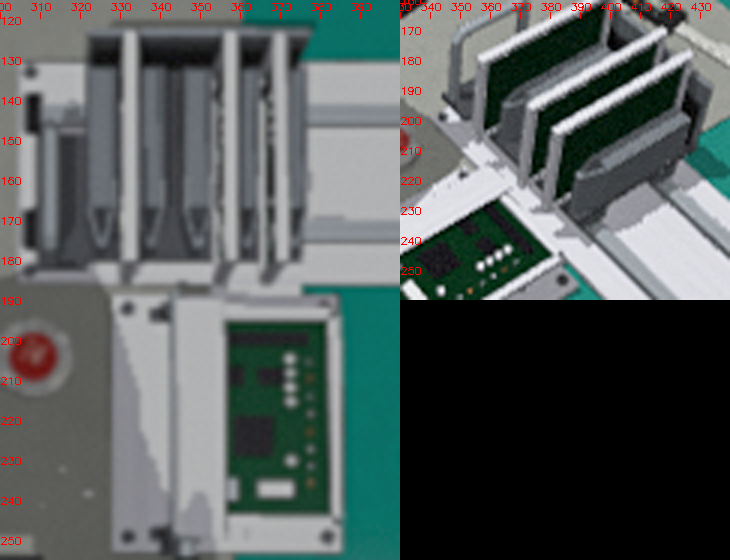

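The top crop shows the boards' tops at columns 332.6, 357.6 and 370.2, so the empty slot is at about 345.1. The hinge blocks are at about (340,193) and (340,249).

Run:
```python
from h import *
T=pickle.load(open("v0.pkl","rb"))["top"];S=pickle.load(open("v0.pkl","rb"))["scene"]
for u in [(332.6,160),(357.6,160),(370.2,160),(345.1,160)]: print(u,np.round(onz(T,u,.148)*1000,1))
for u in [(340.3,193),(340.3,249)]: print(u,np.round(onz(T,u,.045)*1000,1),np.round(onz(T,u,.008)*1000,1))
for u in [(346.7,255),(346.7,275)]: print(u,np.round(onz(T,u,.150)*1000,1))
```

```text
(332.6, 160) [704.1 -43.4 148. ]
(357.6, 160) [ 704.9 -103.1  148. ]
(370.2, 160) [ 705.3 -133.2  148. ]
(345.1, 160) [704.5 -73.3 148. ]
(340.3, 193) [638.7 -67.4  45. ] [643.7 -69.1   8. ]
(340.3, 249) [495.2 -68.5  45. ] [496.2 -70.3   8. ]
(346.7, 255) [478.6 -78.5 150. ]
(346.7, 275) [432.2 -78.8 150. ]
```

Call:
nudge_tcp(segments={"deltas": [[0.035,0.05,0.03,0,0.04],[0.035,0.1,0.03,0,0.04],[0.035,0.15,0.03,0,0.04],[0.035,0.2,0.03,0,0.04],[0.035,0.207,0.03,0,0.04],[0.035,0.207,0.03,0,0.04],[0.035,0.207,0.03,0,0.04]]})

```text
time: 5.5
ee_pos: [0.4811, -0.1089, 0.2001]
eef_rot: [1.0, 0.005, 0.0, -0.0]
ft_force: [0.3, 1.3, -0.3]
width: 0.0401
grip_force: 0.0
```

Run:
```python
from h import *
to((.447,-.0787,.153),.007)
```

```text
t 5.5 at [ 0.4811 -0.1089  0.2001] shift [-0.0338 -0.0306  0.0471] turn 0.0036 tilt [ 0.  0. -1.] F [ 0.3  1.3 -0.3] w 0.0401 g 0.0
```

Call:
nudge_tcp(segments={"deltas": [[-0.034,-0.0305,0,0,0.04],[-0.034,-0.0305,0,0,0.04],[-0.034,-0.0305,0.047,0,0.04],[-0.034,-0.0305,0.047,0,0.04],[-0.034,-0.0305,0.047,0,0.04],[-0.034,-0.0305,0.047,0,0.0],[-0.034,-0.0305,0.047,0,0.0],[-0.034,-0.0305,0.047,0,0.0],[-0.034,-0.0305,0.047,0,0.0]]}, squeeze=15)

```text
time: 6.4
ee_pos: [0.447, -0.0793, 0.1536]
eef_rot: [1.0, 0.005, 0.001, 0.0]
ft_force: [-0.2, 0.5, -0.5]
width: 0.0159
grip_force: 1.5
```

Run:
```python
from h import *
to((.447,-.0787,.153),.007)
```

```text
t 6.4 at [ 0.447  -0.0793  0.1536] shift [ 0.     -0.0006  0.0006] turn 0.0037 tilt [ 0.001 -0.    -1.   ] F [-0.2  0.5 -0.5] w 0.0159 g 1.5
```

Call:
nudge_tcp(segments={"deltas": [[0,0,0,0,0],[0,0,0,0,0],[0,-0.0146,0.001,0,0],[0,-0.0289,0.0041,0,0],[0,-0.0427,0.0091,0,0],[0,-0.0556,0.016,0,0],[0,-0.0675,0.0246,0,0],[0,-0.078,0.0347,0,0],[0,-0.078,0.0347,0,0]]}, squeeze=15)

```text
time: 7.3
ee_pos: [0.4463, -0.001, 0.1178]
eef_rot: [1.0, 0.006, 0.001, 0.0]
ft_force: [4.4, -1.8, -2.4]
width: 0.0136
grip_force: 15.0
```

Run:
```python
from h import *
to((.447,.0263,.048),.007)
```

```text
t 7.3 at [ 0.4463 -0.001   0.1178] shift [ 0.0009 -0.0273  0.0698] turn 0.0048 tilt [ 0.001 -0.001 -1.   ] F [ 4.4 -1.8 -2.4] w 0.0136 g 15.0
```

Call:
nudge_tcp(segments={"deltas": [[0,-0.0091,0.0116,0,0],[0,-0.0164,0.0243,0,0],[0,-0.0219,0.0379,0,0],[0,-0.0254,0.0521,0,0],[0,-0.0267,0.063,0,0],[0,-0.027,0.0695,0,0],[0,-0.027,0.073,0,0],[0,-0.027,0.073,0,0],[0,-0.027,0.073,0,0]]}, squeeze=15)

```text
time: 8.2
ee_pos: [0.446, 0.0266, 0.0452]
eef_rot: [1.0, 0.006, 0.001, -0.001]
ft_force: [3.7, 4.5, -3.0]
width: 0.0123
grip_force: 15.0
```

Run:
```python
from h import *
to((.447,.0263,.048),.007)
```

```text
t 8.2 at [0.446  0.0266 0.0452] shift [ 0.001   0.0004 -0.0028] turn 0.0044 tilt [ 0.001  0.001 -1.   ] F [ 3.7  4.5 -3. ] w 0.0123 g 15.0
```

Call:
nudge_tcp(segments={"deltas": [[0,0,0.004,0,0],[0,0,0.008,0,0],[0,0,0.008,0,0]]}, squeeze=15)

```text
time: 8.5
ee_pos: [0.4465, 0.0267, 0.038]
eef_rot: [1.0, 0.006, 0.001, -0.0]
ft_force: [0.4, 4.6, 8.7]
width: 0.0116
grip_force: 15.6
```

Run:
```python
from h import *
to((.447,.0263,.048),.007)
```

```text
t 8.5 at [0.4465 0.0267 0.038 ] shift [ 0.0005  0.0004 -0.01  ] turn 0.0045 tilt [ 0.002  0.001 -1.   ] F [0.4 4.6 8.7] w 0.0116 g 15.6
```

Call:
nudge_tcp(segments={"deltas": [[0,0,0,0,0.045],[0,0,0,0,0.045],[0,0,0,0,0.045],[0,0,-0.04,0,0.045],[0,0,-0.09,0,0.045],[0,-0.03,-0.14,0,0.045],[0,-0.08,-0.166,0,0.0],[0,-0.08,-0.166,0,0.0],[0,-0.08,-0.166,0,0.0]]}, squeeze=15)

```text
time: 9.4
ee_pos: [0.4447, 0.1075, 0.204]
eef_rot: [1.0, 0.007, 0.001, -0.0]
ft_force: [-0.2, -1.1, -0.2]
width: 0.029
grip_force: 0.0
```

Run:
```python
from h import *
to((.447,-.073,.20),.007)
from bench import r
import cv2
for n in("top","scene"):
    c=r.camera(n);pickle.dump(c,open(n+"4.pkl","wb"))
    cv2.imwrite("pics/"+n+"4f.png",c["img"][:,:,::-1])
def g(im,s,x0,y0):
    o=cv2.resize(im,None,fx=s,fy=s,interpolation=cv2.INTER_CUBIC)
    for x in range(-(-x0//10)*10,x0+im.shape[1],10): cv2.putText(o,str(x),(int((x-x0)*s)-10,10),0,.35,(0,0,255));cv2.line(o,((x-x0)*s,12),((x-x0)*s,18),(0,0,255))
    for y in range(-(-y0//10)*10,y0+im.shape[0],10): cv2.putText(o,str(y),(0,int((y-y0)*s)+4),0,.35,(0,0,255))
    return o
a=cv2.imread("pics/top4f.png")[115:260,300:400];b=cv2.imread("pics/scene4f.png")[160:290,280:410]
A=g(a,4,300,115);B=g(b,3,280,160);o=np.zeros((580,790,3),np.uint8);o[:,:400]=A;o[:390,400:]=B
cv2.imwrite("pics/v4.png",o)
```

```text
t 9.4 at [0.4447 0.1075 0.204 ] shift [-0.0003  0.1805  0.004 ] turn 0.0071 tilt [ 0.002  0.    -1.   ] F [-0.2 -1.1 -0.2] w 0.029 g 0.0
```

View pics/v4.png

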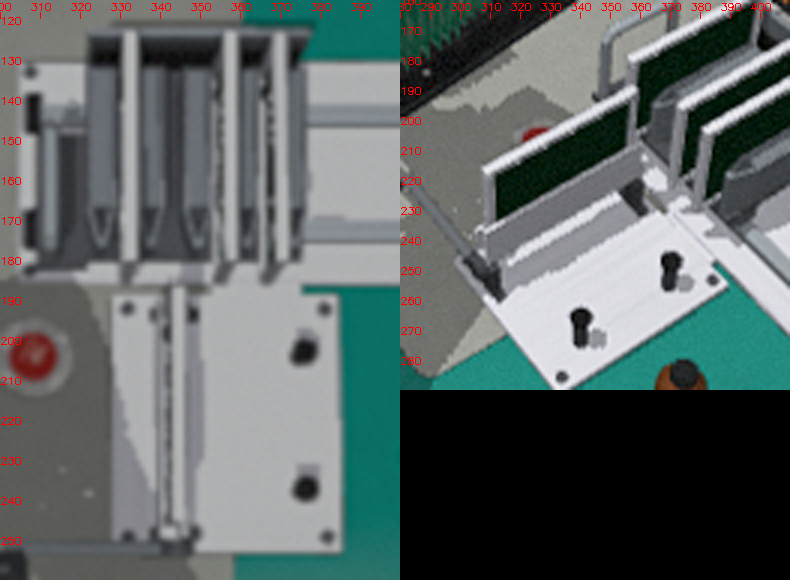

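The board is standing upright. In the top view its top edge runs from about (344.4,187) to (343.6,248), and in the scene view its near top corner is at (309,217). The slot is at column 345.1.

Run:
```python
from h import *
import cv2
T=pickle.load(open("top4.pkl","rb"));S=pickle.load(open("scene4.pkl","rb"))
for u in [(344.4,188),(343.6,247),(345.1,178)]: print(np.round(onz(T,u,.149)*1000,1))
print(tri([T,S],[(343.6,248),(309,217)]))
g=cv2.cvtColor(T["img"],cv2.COLOR_RGB2GRAY)
for y in (175,150,190,200,215,235,243): print(y,g[y,326:376].tolist())
```

```text
[636.8 -72.1 149. ]
[497.1 -71.2 149. ]
[660.8 -73.5 149. ]
(array([ 0.50018742, -0.0739671 ,  0.14873989]), np.float64(0.0060223902012187065))
175 [95, 68, 59, 72, 125, 166, 181, 173, 112, 60, 73, 96, 99, 80, 73, 74, 73, 74, 74, 69, 57, 63, 101, 115, 110, 80, 91, 133, 120, 115, 158, 179, 173, 121, 85, 99, 102, 82, 99, 152, 124, 88, 99, 160, 180, 174, 133, 109, 102, 97]
150 [109, 102, 86, 70, 119, 166, 180, 172, 118, 83, 101, 109, 110, 102, 91, 66, 56, 63, 60, 62, 94, 107, 109, 110, 106, 90, 100, 126, 98, 113, 164, 181, 172, 120, 84, 98, 105, 88, 111, 150, 109, 91, 129, 169, 177, 155, 110, 99, 103, 90]
190 [119, 121, 163, 178, 162, 129, 127, 157, 175, 181, 179, 177, 162, 138, 127, 97, 105, 161, 180, 171, 130, 113, 129, 144, 169, 178, 177, 177, 176, 175, 177, 175, 175, 175, 175, 176, 174, 176, 176, 178, 176, 176, 175, 177, 175, 177, 175, 177, 176, 178]
200 [107, 117, 161, 177, 176, 178, 174, 175, 177, 176, 176, 174, 153, 132, 130, 102, 100, 159, 178, 173, 144, 132, 133, 143, 168, 177, 176, 177, 175, 176, 176, 175, 176, 176, 176, 176, 174, 177, 177, 176, 175, 176, 176, 176, 176, 178, 172, 134, 83, 51]
215 [84, 91, 120, 134, 146, 167, 178, 176, 176, 176, 177, 174, 153, 128, 147, 133, 104, 156, 178, 171, 132, 126, 135, 134, 139, 166, 177, 176, 176, 176, 176, 176, 176, 176, 176, 176, 176, 174, 177, 176, 176, 175, 176, 175, 175, 176, 176, 176, 175, 176]
235 [89, 96, 122, 133, 135, 136, 137, 135, 133, 131, 139, 168, 167, 132, 141, 113, 108, 160, 180, 171, 139, 131, 142, 167, 177, 176, 176, 176, 176, 175, 175, 177, 177, 177, 176, 176, 175, 176, 175, 177, 175, 176, 176, 176, 176, 178, 172, 133, 77, 38]
243 [88, 99, 124, 133, 136, 136, 136, 135, 135, 134, 134, 139, 132, 115, 140, 118, 101, 157, 178, 175, 154, 138, 144, 169, 177, 176, 174, 176, 175, 176, 175, 176, 175, 176, 174, 175, 175, 176, 174, 175, 176, 175, 175, 175, 175, 174, 174, 176, 175, 176]
```

Call:
nudge_tcp(segments={"deltas": [[0.01,0.05,0,0,0],[0.01,0.1,0,0,0],[0.01,0.15,0,0,0],[0.01,0.18,0,0,0],[0.01,0.18,0,0,0],[0.01,0.18,0.05,0,0],[0.01,0.18,0.086,0,0],[0.01,0.18,0.086,0,0],[0.01,0.18,0.086,0,0]]}, squeeze=30)

```text
time: 10.4
ee_pos: [0.4559, -0.0743, 0.1172]
eef_rot: [1.0, 0.005, -0.001, -0.0]
ft_force: [0.2, -0.6, -0.2]
width: 0.0002
grip_force: 0.0
```

Run:
```python
from h import *
to((.49,-.0725,.118),.007)
```

```text
t 10.4 at [ 0.4559 -0.0743  0.1172] shift [ 0.0341 -0.0014 -0.0008] turn 0.0034 tilt [-0.002  0.    -1.   ] F [ 0.2 -0.6 -0.2] w 0.0002 g 0.0
```

Call:
nudge_tcp(segments={"deltas": [[0.012,-0.001,0,0,0],[0.024,-0.001,0,0,0],[0.036,-0.002,0,0,0],[0.048,-0.002,0,0,0],[0.06,-0.002,0,0,0],[0.07,-0.002,0,0,0],[0.08,-0.002,0,0,0],[0.09,-0.002,0,0,0],[0.1,-0.002,0,0,0],[0.105,-0.002,0,0,0],[0.11,-0.002,0,0,0],[0.11,-0.002,0,0,0]]}, squeeze=30)

```text
time: 11.6
ee_pos: [0.5671, -0.0708, 0.1173]
eef_rot: [1.0, 0.005, 0.0, -0.0]
ft_force: [-0.6, 0.6, 0.5]
width: 0.0006
grip_force: 0.0
```

Run:
```python
from h import *
to((.645,-.0715,.118),.007)
```

```text
t 11.6 at [ 0.5671 -0.0708  0.1173] shift [ 0.0779  0.0015 -0.0007] turn 0.0039 tilt [ 0.001  0.    -1.   ] F [-0.6  0.6  0.5] w 0.0006 g 0.0
```

Call:
nudge_tcp(segments={"deltas": [[0.01,0.001,0,0,0],[0.02,0.001,0,0,0],[0.03,0.001,0,0,0],[0.04,0.001,0,0,0],[0.05,0.001,0,0,0],[0.06,0.001,0,0,0],[0.066,0.001,0,0,0],[0.07,0.001,0,0,0],[0.07,0.001,0,0,0]]}, squeeze=30)

```text
time: 12.5
ee_pos: [0.637, -0.071, 0.1173]
eef_rot: [1.0, 0.005, 0.0, -0.0]
ft_force: [-0.9, 0.3, 0.0]
width: 0.0002
grip_force: 0.0
```

Run:
```python
from h import *
to((.645,-.0715,.118),.007)
from bench import r
import cv2
w=r.camera("wrist")["img"][:,:,::-1];s=r.camera("scene")["img"][150:270,300:440,::-1]
o=np.zeros((560,640,3),np.uint8);o[:200]=w[100:300];o[200:560,:420]=cv2.resize(s,None,fx=3,fy=3,interpolation=cv2.INTER_CUBIC)
cv2.imwrite("pics/v5.png",o)
```

```text
t 12.5 at [ 0.637  -0.071   0.1173] shift [ 0.008   0.0005 -0.0007] turn 0.0039 tilt [ 0.  0. -1.] F [-0.9  0.3  0. ] w 0.0002 g 0.0
```

View pics/v5.png

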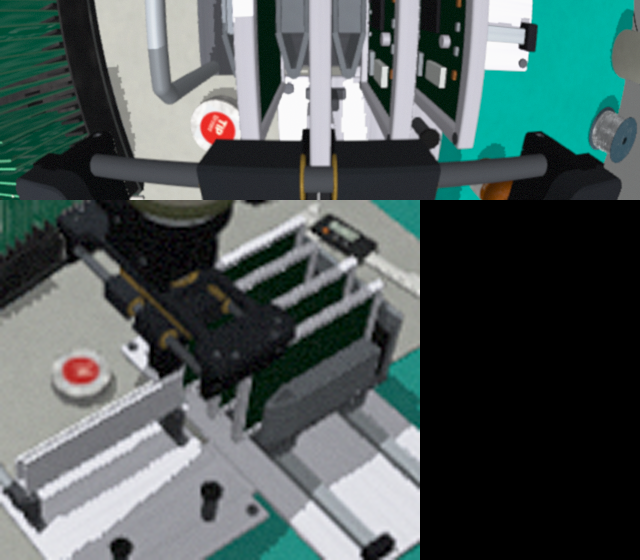

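The board is well inside the empty slot: in the wrist view its top edge ends at the fingers, at about (318,265), still nearer than its neighbours. I'll push gently until I feel the stop.

Call:
nudge_tcp(segments={"deltas": [[0.003,0,0,0,0],[0.006,0,0,0,0],[0.009,0,0,0,0],[0.011,0,0,0,0],[0.011,0,0,0,0]]})

```text
time: 13.1
ee_pos: [0.6479, -0.071, 0.1173]
eef_rot: [1.0, 0.005, 0.0, -0.0]
ft_force: [0.1, -0.5, -0.9]
width: 0.0001
grip_force: 0.0
```

Call:
nudge_tcp(segments={"deltas": [[0.002,0,0,0,0],[0.004,0,0,0,0],[0.004,0,0,0,0]]})

```text
time: 13.4
ee_pos: [0.6491, -0.0711, 0.1173]
eef_rot: [1.0, 0.005, -0.003, 0.0]
ft_force: [-16.1, 1.2, 11.1]
width: 0.0004
grip_force: 8.5
```

Call:
nudge_tcp(segments={"deltas": [[0.002,0,0,0,0],[0.004,0,0,0,0],[0.004,0,0,0,0]]})

```text
time: 13.7
ee_pos: [0.6492, -0.0712, 0.1173]
eef_rot: [1.0, 0.005, -0.007, 0.0]
ft_force: [-41.7, 0.2, 26.7]
width: 0.0003
grip_force: 20.7
```

Call:
nudge_tcp(segments={"deltas": [[-0.01,0,0,0,0],[-0.03,0,0,0,0],[-0.06,0,-0.03,0,0],[-0.1,-0.03,-0.07,0,0],[-0.15,-0.06,-0.1,0,0],[-0.19,-0.09,-0.12,0,0],[-0.2,-0.13,-0.12,0,0],[-0.2,-0.17,-0.12,0,0],[-0.2,-0.17,-0.12,0,0]]})

```text
time: 14.6
ee_pos: [0.4525, 0.1028, 0.2388]
eef_rot: [1.0, 0.009, 0.002, -0.001]
ft_force: [-0.3, -0.3, 0.2]
width: 0.0003
grip_force: 0.0
```

Run:
```python
from h import *
from bench import r
import cv2
t=r.camera("top");s=r.camera("scene");pickle.dump((t,s),open("v6.pkl","wb"))
A=cv2.resize(t["img"][115:260,300:400,::-1],None,fx=4,fy=4,interpolation=cv2.INTER_CUBIC);B=cv2.resize(s["img"][155:285,280:410,::-1],None,fx=3,fy=3,interpolation=cv2.INTER_CUBIC)
o=np.zeros((580,790,3),np.uint8);o[:,:400]=A;o[:390,400:]=B;cv2.imwrite("pics/v6.png",o)
```

```text
(no output)
```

View pics/v6.png

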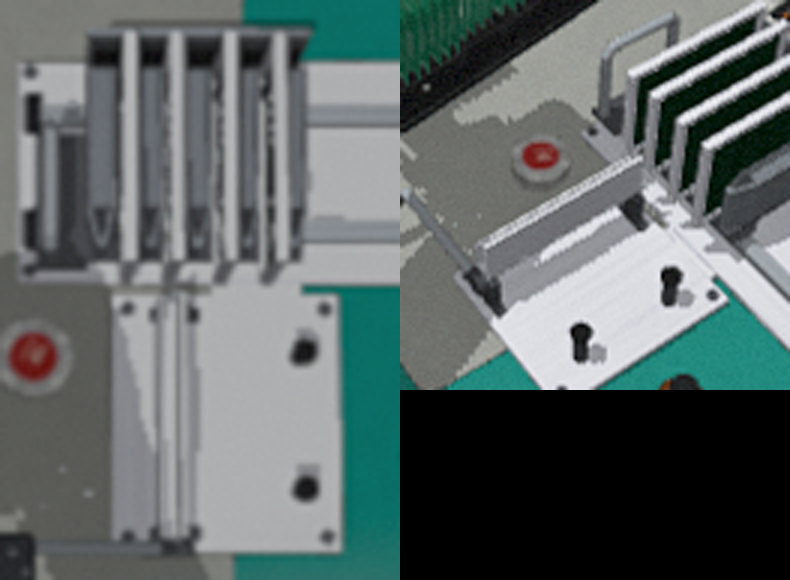

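The board stands in the slot, its near end level with its neighbours (about row 262 in the crop). The cradle is empty and upright, and the arm is clear.

```bash
python3 -c "
from bench import r
print(r.close_job())"
```

```text
the job is handed in; nothing more can be done
None
```

The job is handed in at about 15 s: the rack was lined up, the cradle was tipped to its stop, and the board now stands in the empty slot against the rear stop, with the arm clear and nothing lying around disturbed. One push peaked at about 42 N at the fingertips as the board met the stop.

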